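# Clear and fold away the spatter screen

## Robot

A 6-joint arm with a two-finger parallel gripper is mounted at the origin on a cart in front of the work surface, level with it; the furniture and walls round the work are solid. World frame = base frame: x ahead of the robot, y to its left, z up, the work surface at z = 0. Lengths are in mm, angles in rad, forces in N, time in s.
With the tool pointing down it reaches from about 300 to 775 mm from the base axis. Payload 14.6 kg.
Tool frame: the origin (TCP) lies between the finger pads; the fingertips stand 17 mm ahead of it and the grasp point (between the pads) lies 2 mm behind it (manip.tip_reach is the distance from the TCP to the fingertips, in mm); z points along the fingers, y is the line along which they close (so a half turn about z gives the same grasp; the last joint's range is limited). The gripper opens to 94 mm and grips with 3 to 60 N. Pads are 16 mm wide; open, the fingers measure 119 mm over their backs; the gripper's body (75 mm by 177 mm) begins 78 mm behind the grasp point.
Start: joints at [-1.295, 0.3, 1.521, -0, 1.321, -0.067], TCP at [184.862, -517.992, 222.446] pointing down, gripper open.
Joint ranges: [-3.03, 3.03], [-0.79, 2.21], [0.23, 2.52], [-1.04, 4.18], [0, 3.07], [-2.55, 2.55]. Speed limits (rad/s): [2.22, 2.22, 2.57, 3.14, 3.14, 3.14].

## Interface

Orientations are given as [roll, pitch, yaw] about the fixed x, y, z axes, in that order (R = Rz(yaw) Ry(pitch) Rx(roll)).
In Python, from cell import manip, viewer gives the robot as it stands.
- The arm moves only by the tool apply_moves, never from a script. Its argument "moves" is a list of rows, each a list of 3 entries, a list of its own where there are three numbers: the shift along the tool's x, y, z each as a share of 0.25 m, from -1 to 1, then the turn, a rotation vector about the tool's x, y, z each as a share of pi rad, from -1 to 1, then the closure, from 0 (fully open) to 1 (shut). In form: [[[dx, dy, dz], [wx, wy, wz], grip], ...]. A call has 1 to 12 rows; each row is the pose to reach, as a shift and turn from the pose commanded when the call began, along the tool's axes at that moment, turning the shorter way round; what a row does not reach only later rows make up. A row lasts 1/12 s, in which the tool goes at most 41.7 mm and 7.16 degrees, less where a joint would pass 70% of its speed; a pose out of reach is approached as far as the arm can. A call with a number of a shift or a turn outside -1 to 1 is refused whole. A call with a gripper value outside its range is refused whole. The fingers move at their own pace and stop on an object; "squeeze" is the grip in N (left out, the last holds). Time passes only in rows, so rows that repeat a pose let the fingers close. It gives the time, the measured TCP pose, the force, the opening and the grip force at its end, in the units of the state.
- manip.read_state(): the state, without advancing time (a new reading comes with each control period).
- viewer.camera(name): name is "scene" or "side" or "wrist"; returns the picture (400x640x3 uint8, blue, green, red); there is no depth.
- viewer.camera_info(name): a dict with "camera_matrix" (3x3 intrinsics, pixels), "R" (3x3) and "t" (3): a world point X has camera coordinates R X + t. Camera axes: x right, y down, z forward; pixel columns grow to the right and rows downward; lengths in mm; the calibration is good to about 2 mm. A picture is of the moment at which its call begins: read the wrist's pose just before it. camera_info takes no time and is no camera call; for the wrist camera it gives the pose at the moment of the call.
- manip.sign_off(): hands the job in; it is judged then, once.
The state is a dict: "clock": time; "joints": joint angles; "qd": joint speeds; "effort": joint torques, N m; "eef_pos": TCP position; "eef_rot": TCP orientation; "wrist_force": force on the tool from outside, world axes, zero at the start; "moment": the same for the moment, N m; "finger_gap": finger opening in mm; "finger_force": force on a finger pad.
Only numpy, scipy, OpenCV 4.12 (cv2) and the standard library are available. Lean on these libraries where they do the work, as an engineer would, in place of code of your own. Each camera call takes 0.05 s, during which the arm holds its last target. There are 200 camera calls.

## Task

The little bird in the folding spatter screen is finished: lift it out and stand it upright on the ware board, in the gap between the two pieces there. Then fold the screen up from its end, the end flap fully flat onto the wing first, then the two together fully home against the back panel, and finally swing the brass catch round so that its lip stands straight across in front of the folded pack. Do not tip the bird, and leave the other ware, bottles and tools where they stand.

Things in the scene. Friction and masses are not known exactly. Their poses are not given: they have to be found in the camera images.
- screen: Fixed back panel of a folding plywood spatter screen (chain: back panel - wing - flap). Origin on the counter in front of it; z up, -x out of the open front, +y to the hinge end. Panel 10 mm thick, centred at x = +100 mm, y from -80 to +105, 90 mm high; brackets reach 25 mm behind it. A cheek at its +y end carries the wing's upright hinge (axis at x = +81, y = +90 mm).
- wing_hinge (a point): Point on the upright hinge axis between back panel and wing, 45 mm above the counter.
- wing_mid (a point): Centre of the wing: plywood leaf 9 mm thick, 154 mm from hinge axis to hinge axis (77 mm from this point each), 3 to 87 mm above the counter. Its own x points to its inner, paint-spattered face, its y back to wing_hinge. Its outer face lies 10 mm outside the line of its two hinge axes, its inner face 1 mm.
- wing (a joint): Angle of the wing, rad: 0 = folded home, parallel to the back panel (14 mm in front of it, room for the flap between); 1.57 = standing straight out to the screen's -x. Limits 0 and 1.95. Stiff hinge (about 0.22 N m friction), stays where it is left. Can be pushed by its outer face or gripped by its top edge.
- flap_hinge (a point): Point on the upright hinge axis between the wing's far end and the flap, 45 mm above the counter; moves with the wing.
- flap_mid (a point): Centre of the flap: plywood leaf 9 mm thick, reaching 130 mm from its hinge axis (this point is 67 mm from it), 3 to 87 mm above the counter. Its own x is its thickness and points to its outer face, its y points from its hinge to its free edge. Its outer face lies 10 mm from the plane through its hinge axis.
- flap (a joint): Angle of the flap to the wing, rad: 0 = folded flat onto the wing's inner face; 1.57 = square to the wing, closing off the screen's front. Limits 0 and 2.4. Light hinge (about 0.05 N m friction), stays where it is left. With the wing folded first the flap jams on the back panel.
- catch_pivot (a point): Upright pivot of the brass swing-over catch, on top of the back panel (90 mm above the counter), 55 mm from the panel's centre line towards its -y end.
- catch_knob (a point): Middle of the black knob of the catch, 35 mm from the pivot: upright, 14 mm diameter, from 98 to 125 mm above the counter. Below it hangs the catch's lip (down to 74 mm), which passes about 5 mm in front of the folded wing.
- catch (a joint): Angle of the catch, rad: 0 = closed, its bar pointing to the screen's -x, lip in front of the folded wing; 1.57 = pointing to the screen's -y, along the panel past its end; 2.4 = limit, swung towards the rear. Stiff pivot (0.03 N m). It cannot close while the wing stands more than about 5 mm proud.
- bird_mid (a point): Centre of the white bird figurine's body, 34 mm above its foot; the bird is 52 mm wide along its own x, 120 mm long along its y (head to +y, tail to -y) and 76 mm high, 0.15 kg. Body egg-shaped, widest at this height, rounding away from 31 mm behind to 37 mm ahead; best held across its width. It stands on a round foot of 39 mm diameter.
- board_top (a point): Centre of the top of the fixed ware board: light wooden plank 300 mm long (its x) and 130 mm wide (its y), top 22 mm above the counter. A piece stands near each end; the gap between them is about 130 mm.
- egg_cup_mid (a point): Centre of the bisque egg cup on the ware board, 56 mm diameter, 58 mm high; must stay.
- tumbler_mid (a point): Centre of the bisque tumbler on the ware board, 60 mm diameter, 51 mm high; must stay.
- green_bottle_mid (a point): Centre of a green squeeze bottle beside the screen, 37 mm diameter, 98 mm high; must stay.
- blue_bottle_mid (a point): Centre of a blue squeeze bottle beside the screen, 37 mm diameter, 98 mm high; must stay.
- stilt: Three-armed kiln stilt lying on the counter, 59 x 52 x 21 mm, origin at its underside; must stay.
- ramekin: Bisque ramekin, 82 mm diameter, 45 mm high, origin at its underside; must stay.
- green_cup: Glazed green cup, 115 mm diameter, 107 mm high, origin at its underside; must stay.
- brush: Flat brush lying on the counter, 180 mm along its y, 10 mm high, origin at its underside; must stay.

How it is judged:
By the outcome, as a careful person would: the job done as asked, in the order asked, and still so for the second after the job is handed in, with the robot touching nothing.
It also fails if it takes over 72 s, if anything falls off the work surface, if the arm or the gripper's body presses on something with over 40 N, if the wrist force passes 120 N, or if a joint passes its speed limit or range.

## Working session

There is one attempt and no reset: what is moved stays moved. The work goes in short steps, Python scripts to look and compute and a tool call to move; the robot and the scene stay as the last step left them, time stands still between calls to the robot, and variables do not carry over. Pictures are saved under pics/ and viewed, at most 10 in all, crops included, and the job is handed in when it is done.

Besides the shell and the picture viewer there is one more tool, called as name(argument=value, ...), one argument or row to a line, values as JSON. apply_moves: Moves the arm, as the interface text tells. Shift numbers are shares of 0.25 m and turn numbers shares of pi rad, none past 1 either way. Its arguments: {"type":"object","properties":{"moves":{"type":"array"},"squeeze":{"type":"number"}},"required":["moves"]}

```bash
ls; mkdir -p pics; python3 - <<'E'
from cell import manip, viewer
import cv2
for n in ("scene","side"):
    cv2.imwrite(f"pics/{n}0.png",viewer.camera(n)); i=viewer.camera_info(n); print(n,i)
print(manip.read_state())
E
```

```text
pics
scene {'camera_matrix': array([[426.75710195,   0.        , 317.11232744],
       [  0.        , 426.75710195, 193.96854437],
       [  0.        ,   0.        ,   1.        ]]), 'R': array([[-0.43231315, -0.90165867, -0.01081623],
       [-0.55186732,  0.27404887, -0.78761645],
       [ 0.71312537, -0.33452783, -0.61607089]]), 't': array([ 188.95612531,  353.49914154, 1070.44318884])}
side {'camera_matrix': array([[417.11520895,   0.        , 313.3439802 ],
       [  0.        , 417.11520895, 200.93221395],
       [  0.        ,   0.        ,   1.        ]]), 'R': array([[ 9.82353104e-01, -1.87035482e-01, -3.29579128e-04],
       [-7.50100122e-02, -3.92354305e-01, -9.16750564e-01],
       [ 1.71335571e-01,  9.00597484e-01, -3.99460003e-01]]), 't': array([-487.78592659,  117.81205565, 1421.44555572])}
{'clock': 0.1, 'joints': array([-1.29458702e+00,  3.00414438e-01,  1.52153711e+00,  5.42469888e-06,
        1.32069814e+00, -6.65924692e-02]), 'qd': array([ 1.17353928e-05,  7.11662673e-04,  3.89907117e-05, -5.11869250e-04,
        2.49984734e-03, -2.92091628e-04]), 'effort': array([ 5.12669612e-04, -5.32643187e+01, -3.53284550e+01,  7.08756829e-02,
        2.34775501e-02, -4.04637638e-05]), 'eef_pos': array([ 184.81078003, -517.78109836,  221.93600353]), 'eef_rot': array([-3.14053832e+00, -7.55810384e-05,  3.42800396e-01]), 'wrist_force': array([-0.51475454,  0.89873883, -0.23319993]), 'moment': array([ 0.02117981, -0.00703895,  0.00442008]), 'finger_force': 0.0, 'finger_gap': 93.96075073326901}
```

View pics/scene0.png

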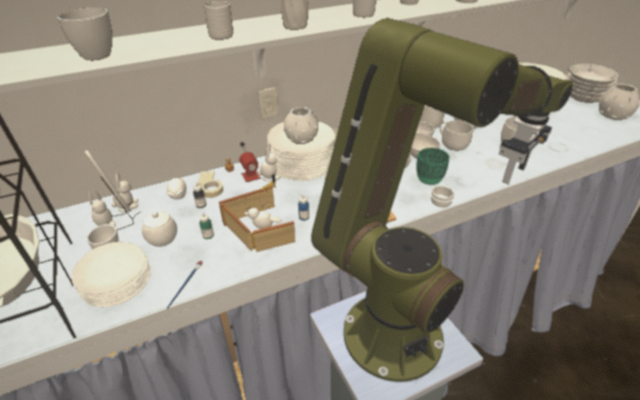

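View pics/side0.png

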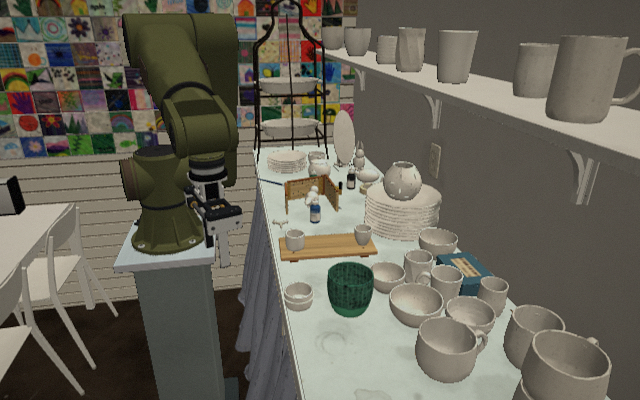

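```bash
cat > h.py <<'E'
import numpy as np, cv2
from scipy.spatial.transform import Rotation as Ro
from cell import manip, viewer
def ray(i,p):
    K,R,t=i["camera_matrix"],np.array(i["R"]),np.array(i["t"])
    d=R.T@np.linalg.inv(K)@np.array([p[0],p[1],1.]); return -R.T@t,d/np.linalg.norm(d)
def plane(i,p,z):
    c,d=ray(i,p); return c+d*(z-c[2])/d[2]
def tri(*obs):
    A=np.zeros((3,3));b=np.zeros(3)
    for i,p in obs:
        c,d=ray(i,p);M=np.eye(3)-np.outer(d,d);A+=M;b+=M@c
    x=np.linalg.solve(A,b)
    return x,[round(float(np.linalg.norm(np.cross(x-ray(i,p)[0],ray(i,p)[1]))),1) for i,p in obs]
def proj(i,X):
    x=i["R"]@np.array(X,float)+i["t"]; u=i["camera_matrix"]@x; return u[:2]/u[2]
def toolmove(X,rpy,s=None):
    "shares for a move from the present pose to X, rpy"
    s=s or manip.read_state()
    R=Ro.from_euler("xyz",s["eef_rot"]); Rt=Ro.from_euler("xyz",rpy)
    return (R.inv().apply(np.array(X)-s["eef_pos"])/250).round(4),((R.inv()*Rt).as_rotvec()/np.pi).round(4)
E
python3 - <<'E'
from h import *
np.set_printoptions(precision=1,suppress=True)
a=viewer.camera_info("scene");b=viewer.camera_info("side");w=viewer.camera_info("wrist")
print(tri((a,(258,213)),(b,(313,194))), plane(a,(207,238),0),plane(a,(303,218),0))
print("board",[plane(b,p,22) for p in ((280,257),(376,254),(290,236),(371,236))])
s=manip.read_state();R=Ro.from_euler("xyz",s["eef_rot"]).as_matrix()
print(w["camera_matrix"], "cam in tool", R.T@(-w["R"].T@w["t"]-s["eef_pos"]), w["R"]@R)
E
```

```text
(array([529.5, 161.6,  50.5]), [5.6, 5.6]) [552.4 332.    0. ] [505.   19.7   0. ]
board [array([ 347.9, -246.1,   22. ]), array([ 636.2, -283.4,   22. ]), array([ 395.4, -120.7,   22. ]), array([ 657.1, -170.6,   22. ])]
[[304.7   0.  318.6]
 [  0.  304.7 205.2]
 [  0.    0.    1. ]] cam in tool [  77.     1.7 -162.6] [[-0.   1.   0. ]
 [-1.  -0.  -0.3]
 [-0.3 -0.   1. ]]
```

```bash
python3 - <<'E'
from h import *
print(toolmove((360,-290,350),(np.pi,0,0.15)))
E
```

```text
(array([ 0.9663, -0.6231, -0.5115]), array([-0.0003,  0.    ,  0.0614]))
```

apply_moves(
  moves=[
    [[0.5,-0.3,-0.51],[0,0,0.03],0],
    [[0.966,-0.623,-0.511],[0,0,0.061],0],
    [[0.966,-0.623,-0.511],[0,0,0.061],0],
    [[0.966,-0.623,-0.511],[0,0,0.061],0],
    [[0.966,-0.623,-0.511],[0,0,0.061],0],
    [[0.966,-0.623,-0.511],[0,0,0.061],0],
    [[0.966,-0.623,-0.511],[0,0,0.061],0],
    [[0.966,-0.623,-0.511],[0,0,0.061],0],
    [[0.966,-0.623,-0.511],[0,0,0.061],0],
    [[0.966,-0.623,-0.511],[0,0,0.061],0],
    [[0.966,-0.623,-0.511],[0,0,0.061],0],
  ],
)

```text
clock: 1.02
eef_pos: [359.6, -290.4, 349.6]
eef_rot: [-3.141, 0.001, 0.151]
wrist_force: [-0.4, 0.1, -0.4]
finger_gap: 94.1
finger_force: 0.0
```

```bash
python3 - <<'E'
from h import *
print(manip.read_state()["eef_pos"],toolmove((450,-60,380),(np.pi,0,0)))
E
```

```text
[ 359.63198334 -290.39032119  349.60901437] (array([ 0.4961, -0.8567, -0.1214]), array([-0.0002,  0.0002,  0.0481]))
```

Look from two places: here partway, then over the screen.

apply_moves(
  moves=[
    [[0.496,-0.857,-0.121],[0,0,0.048],0],
    [[0.496,-0.857,-0.121],[0,0,0.048],0],
    [[0.496,-0.857,-0.121],[0,0,0.048],0],
    [[0.496,-0.857,-0.121],[0,0,0.048],0],
    [[0.496,-0.857,-0.121],[0,0,0.048],0],
    [[0.496,-0.857,-0.121],[0,0,0.048],0],
    [[0.496,-0.857,-0.121],[0,0,0.048],0],
    [[0.496,-0.857,-0.121],[0,0,0.048],0],
    [[0.496,-0.857,-0.121],[0,0,0.048],0],
  ],
)

```text
clock: 1.77
eef_pos: [450.1, -60.7, 379.7]
eef_rot: [3.142, 0.001, -0.0]
wrist_force: [-0.7, -0.2, 0.4]
finger_gap: 94.0
finger_force: 0.0
```

```bash
python3 - <<'E'
from h import *
import pickle
i=viewer.camera_info("wrist"); im=viewer.camera("wrist"); cv2.imwrite("pics/w1.png",im); pickle.dump(i,open("w1.pkl","wb"))
print(toolmove((450,130,380),(np.pi,0,0)))
E
```

```text
(array([-7.000e-04, -7.646e-01, -7.000e-04]), array([-0.    ,  0.0004, -0.0004]))
```

apply_moves(
  moves=[
    [[0,-0.76,0],[0,0,0],0],
    [[0,-0.76,0],[0,0,0],0],
    [[0,-0.76,0],[0,0,0],0],
    [[0,-0.76,0],[0,0,0],0],
    [[0,-0.76,0],[0,0,0],0],
    [[0,-0.76,0],[0,0,0],0],
    [[0,-0.76,0],[0,0,0],0],
  ],
)

```text
clock: 2.4
eef_pos: [450.4, 129.5, 380.0]
eef_rot: [3.141, 0.001, 0.0]
wrist_force: [-0.0, -0.8, -0.2]
finger_gap: 94.1
finger_force: 0.0
```

```bash
python3 - <<'E'
from h import *
import pickle
i=viewer.camera_info("wrist"); im=viewer.camera("wrist"); cv2.imwrite("pics/w2.png",im); pickle.dump(i,open("w2.pkl","wb"))
print(manip.read_state()["eef_pos"])
E
```

```text
[450.44291709 128.88892138 380.14534047]
```

View pics/w1.png

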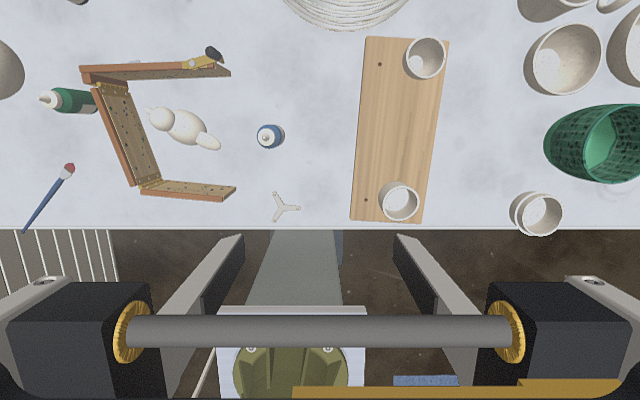

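View pics/w2.png

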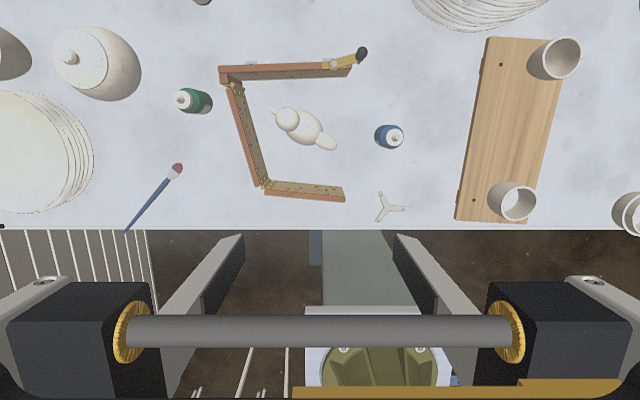

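```bash
python3 - <<'E'
import cv2,numpy as np
def crop(n,x0,y0,w,h,s):
    im=cv2.imread(f"pics/{n}.png")[y0:y0+h,x0:x0+w]; im=cv2.resize(im,None,fx=s,fy=s,interpolation=cv2.INTER_CUBIC)
    for k in range(0,w,20): cv2.putText(im,str(x0+k),(k*s,8),0,.3,(0,0,255)); cv2.line(im,(k*s,10),(k*s,14),(0,0,255))
    for k in range(0,h,20): cv2.putText(im,str(y0+k),(0,k*s+4),0,.3,(255,0,0)); cv2.line(im,(18,k*s),(22,k*s),(255,0,0))
    return im
cv2.imwrite("pics/c2.png",crop("w2",210,38,199,150,4)); cv2.imwrite("pics/c1.png",crop("w1",70,40,180,150,4))
E
```

```text
(no output)
```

View pics/c2.png

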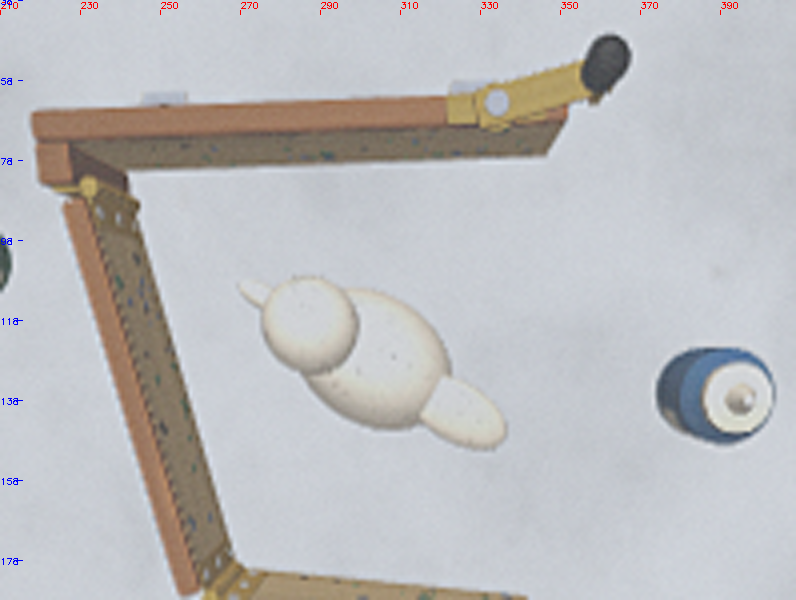

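View pics/c1.png

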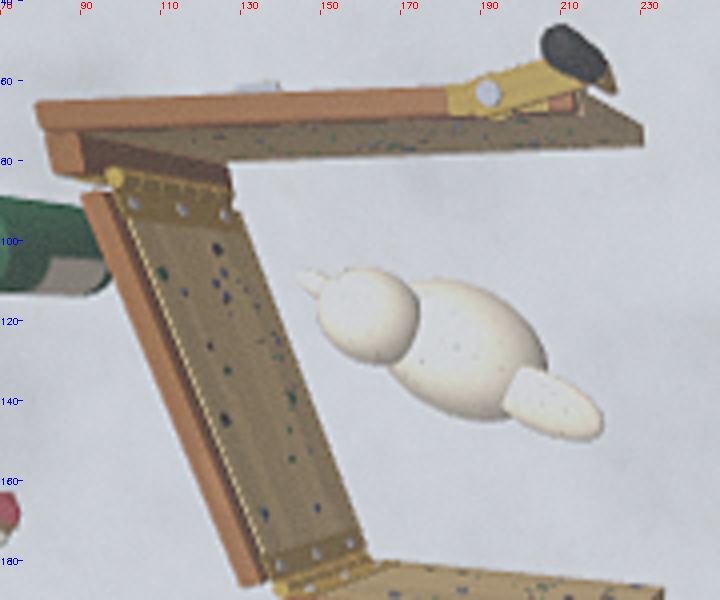

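```bash
python3 - <<'E'
from h import *
import pickle
np.set_printoptions(precision=1,suppress=True)
w1,w2=[pickle.load(open(f"w{k}.pkl","rb")) for k in (1,2)]
P=dict(panelRL=((79.25,65.5),(218.25,66)),pivot=((192,63.5),(334.25,63.5)),whinge=((98.75,84.5),(232,84.5)),
wingA=((91,88.75),(226.25,89.75)),wingB=((130,186.25),(255.75,187)),panR=((214.25,67),(351.5,66.75)),panRbot=((230.75,76.25),(346.5,76.75)),
bird=((187,127),(304,127)),tail=((220.5,149.5),(336,148)),beak=((144.5,108),(269.5,109)),head=((161,119),(287,119)),knob=((211.7,51),(362.5,52.5)),
flapend=((233,201),(345,201)),blue=((267,133),(395,137.5)),green=((45,98),(180,97)),
b1=((365,36),(485,37)),b2=((450,40),(566,43)),b3=((350,220),(455,220)),b4=((421,223),(535,223)),cup1=((427,57),(556,58)),cup2=((400,201),(515,202)))
for k,(p,q) in P.items():
    x,e=tri((w1,p),(w2,q)); print(k,x,e)
E
```

```text
panelRL [602.2 265.5  89.2] [0.3, 0.3]
pivot [603.  107.   99.3] [0.1, 0.1]
whinge [579.5 251.6  77.2] [0.1, 0.1]
wingA [572.3 258.2  85.2] [0.6, 0.6]
wingB [433.4 223.3  90.4] [0.6, 0.6]
panR [601.2  82.3  84.5] [0.2, 0.2]
panRbot [599.5  82.    3.7] [0.3, 0.3]
bird [519.7 151.8  31.1] [0.1, 0.1]
tail [485.   99.4  34.3] [1.3, 1.3]
beak [547.5 202.8  55.9] [0.7, 0.7]
head [532.  175.7  64.4] [0.1, 0.1]
knob [613.   72.4 120.4] [0.8, 0.8]
flapend [398.1  83.4  41.7] [0.0, 0.0]
blue [508.4  14.4  79.2] [3.2, 3.2]
green [561.2 323.   88.7] [0.7, 0.7]
b1 [ 657.5 -135.7    7.1] [0.5, 0.5]
b2 [ 652.9 -275.4   -5.5] [2.0, 2.0]
b3 [ 356.  -118.6   17.9] [0.1, 0.1]
b4 [ 364.6 -232.3   60.9] [0.0, 0.0]
cup1 [ 618.3 -221.5   53.2] [0.5, 0.5]
cup2 [ 400.3 -196.2   55.6] [0.8, 0.8]
```

```bash
cat > fit.py <<'E'
from h import *
import pickle
from scipy.optimize import least_squares
np.set_printoptions(precision=3,suppress=True)
w1,w2=[pickle.load(open(f"w{k}.pkl","rb")) for k in (1,2)]
def geo(v):
    x,y,q,th,ph,ca=v[:6]; R=np.array([[np.cos(q),-np.sin(q)],[np.sin(q),np.cos(q)]]); o=np.array([x,y])
    W=lambda p:o+R@np.array(p)
    d=np.array([-np.sin(th),-np.cos(th)]);n=np.array([np.cos(th),-np.sin(th)])
    H=np.array([81.,90]);F=H+154*d;f=-np.cos(ph)*d+np.sin(ph)*n;m=np.cos(ph)*n+np.sin(ph)*d
    c=np.array([100.,-55]);k=c+35*np.array([-np.cos(ca),-np.sin(ca)])
    return dict(W=W,R=R,d=R@d,n=R@n,f=R@f,m=R@m,H=W(H),F=W(F),RL=W((105,105)),panR=W((95,-80)),c=W(c),k=W(k),
      A=W(H+v[6]*d-10*n),B=W(F+v[7]*d-10*n),E=W(F+130*f+10*m))
O=[("RL",90,(79.25,65.5),(218.25,66)),("c",97,(192,63.5),(334.25,63.5)),("A",87,(91,88.75),(226.25,89.75)),("B",87,(130,186.25),(255.75,187)),
("panR",0,(230.75,76.25),(346.5,76.75)),("k",125,(211.7,51),(362.5,52.5)),("E",87,(233,201),(345,201))]
def res(v):
    g=geo(v);r=[]
    for n,z,p,q in O:
        X=(*g[n],z); r+=[proj(w1,X)-p,proj(w2,X)-q]
    return np.concatenate(r)
s=least_squares(res,[500,160,0,1.4,1.5,2.,3,-3],loss="soft_l1"); v=s.x
if __name__=="__main__":
    print(v); print(res(v).reshape(-1,4)); g=geo(v); print({k:g[k] for k in "HFRLEckdnfm" if k in g})
E
python3 fit.py
```

```text
[501.512 156.731   0.042   1.373   1.883   1.767   4.659  -6.31 ]
[[-0.775  0.279 -0.631 -0.127]
 [ 1.32  -0.341  0.611 -0.202]
 [-1.084  0.795 -0.754 -0.13 ]
 [ 0.578  0.304 -0.381 -0.424]
 [ 1.324  0.3    0.519 -0.056]
 [-0.769  0.73   0.83  -0.612]
 [-9.192  0.029  1.946  0.062]]
{'H': array([578.624, 250.084]), 'F': array([429.063, 213.374]), 'R': array([[ 0.999, -0.042],
       [ 0.042,  0.999]]), 'E': array([409.741,  84.43 ]), 'c': array([603.753, 106.019]), 'k': array([612.039,  72.014]), 'd': array([-0.971, -0.238]), 'n': array([ 0.238, -0.971]), 'f': array([-0.072, -0.997]), 'm': array([-0.997,  0.072])}
```

```bash
python3 - <<'E'
from fit import *
for n,i,ps in (("w1",w1,((365,36),(450,40),(350,220),(421,223))),("w2",w2,((485,37),(567,43),(455,220),(536,223)))):
    print(n,np.array([plane(i,p,22)[:2] for p in ps]))
for z in (73,80): print(z,[plane(i,p,z)[:2] for i,p in ((w1,(427,57)),(w2,(556,58)),(w1,(400,201)),(w2,(515,202)))])
# cup outlines: enlarge board area
def crop(n,x0,y0,w,h,s):
    im=cv2.imread(f"pics/{n}.png")[y0:y0+h,x0:x0+w]; im=cv2.resize(im,None,fx=s,fy=s,interpolation=cv2.INTER_CUBIC)
    for k in range(0,w,20): cv2.putText(im,str(x0+k),(k*s,8),0,.3,(0,0,255))
    for k in range(0,h,20): cv2.putText(im,str(y0+k),(0,k*s+4),0,.3,(255,0,0))
    return im
a=crop("w1",340,25,130,200,3);b=crop("w2",215,165,136,42,3)
c=np.zeros((600,800,3),np.uint8);c[:,:390]=a;c[:126,392:800]=b
cv2.imwrite("pics/c3.png",c)
print(toolmove((519,152,150),(np.pi,0,1.028)),toolmove((519,152,32),(np.pi,0,1.028)))
E
```

```text
w1 [[ 654.376 -133.678]
 [ 648.567 -264.894]
 [ 357.271 -118.149]
 [ 351.346 -246.064]]
w2 [[ 653.338 -128.317]
 [ 644.774 -256.335]
 [ 357.388 -116.654]
 [ 351.448 -263.206]]
73 [array([ 615.169, -215.045]), array([ 614.195, -207.235]), array([ 405.609, -191.417]), array([ 404.087, -184.798])]
80 [array([ 613.865, -212.765]), array([ 612.911, -202.235]), array([ 407.432, -189.489]), array([ 405.934, -180.133])]
(array([ 0.275, -0.093,  0.92 ]), array([ 0.   ,  0.   , -0.328])) (array([ 0.275, -0.093,  1.392]), array([ 0.   ,  0.   , -0.328]))
```

View pics/c3.png

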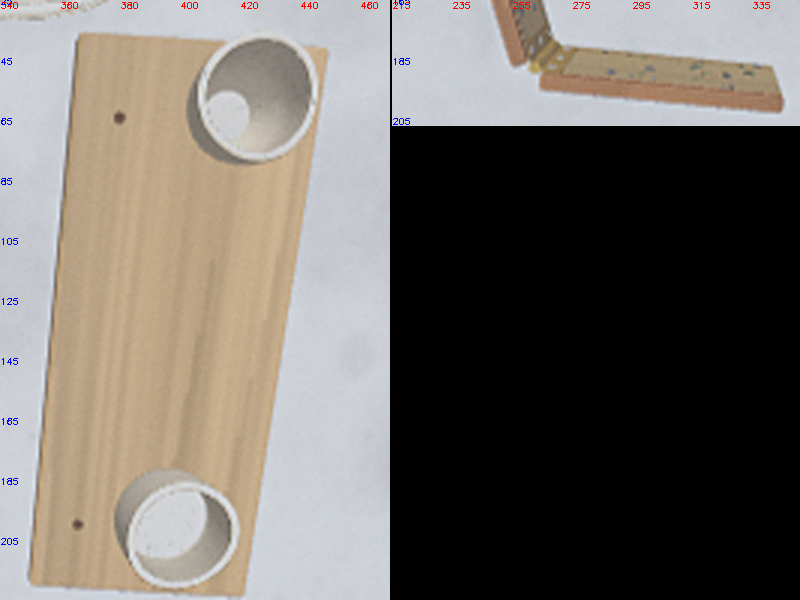

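apply_moves(
  moves=[
    [[0.275,-0.093,0.5],[0,0,-0.328],0],
    [[0.275,-0.093,0.92],[0,0,-0.328],0],
    [[0.275,-0.093,0.92],[0,0,-0.328],0],
    [[0.275,-0.093,0.92],[0,0,-0.328],0],
    [[0.275,-0.093,0.92],[0,0,-0.328],0],
    [[0.275,-0.093,0.92],[0,0,-0.328],0],
    [[0.275,-0.093,0.92],[0,0,-0.328],0],
    [[0.275,-0.093,0.92],[0,0,-0.328],0],
    [[0.275,-0.093,0.92],[0,0,-0.328],0],
    [[0.275,-0.093,0.92],[0,0,-0.328],0],
    [[0.275,-0.093,0.92],[0,0,-0.328],0],
  ],
)

```text
clock: 3.37
eef_pos: [519.3, 151.9, 150.5]
eef_rot: [3.142, 0.0, 1.027]
wrist_force: [0.5, 0.0, -0.4]
finger_gap: 94.3
finger_force: 0.0
```

```bash
python3 - <<'E'
from fit import *
print(manip.read_state()["eef_pos"],toolmove((519,152,32),(np.pi,0,1.028)))
E
```

```text
[519.303 151.879 150.517] (array([-0.   , -0.001,  0.474]), array([ 0.,  0., -0.]))
```

apply_moves(
  moves=[
    [[0,0,0.12],[0,0,0],0],
    [[0,0,0.24],[0,0,0],0],
    [[0,0,0.36],[0,0,0],0],
    [[0,0,0.47],[0,0,0],0],
    [[0,0,0.472],[0,0,0],0],
    [[0,0,0.472],[0,0,0],0.2],
    [[0,0,0.472],[0,0,0],0.3],
    [[0,0,0.472],[0,0,0],0.36],
    [[0,0,0.472],[0,0,0],0.4],
  ],
  squeeze=10,
)

```text
clock: 4.12
eef_pos: [519.8, 153.7, 34.2]
eef_rot: [3.14, -0.002, 1.03]
wrist_force: [0.4, 0.0, -0.0]
finger_gap: 71.0
finger_force: 0.0
```

apply_moves(
  moves=[
    [[0,0,0],[0,0,0],0.4],
    [[0,0,0],[0,0,0],0.45],
    [[0,0,0],[0,0,0],0.5],
    [[0,0,0],[0,0,0],0.6],
    [[0,0,0],[0,0,0],0.6],
    [[0,0,0],[0,0,0],0.6],
    [[0,0,0],[0,0,0],0.6],
  ],
  squeeze=12,
)

```text
clock: 4.7
eef_pos: [519.1, 153.7, 32.9]
eef_rot: [3.141, -0.0, 1.031]
wrist_force: [-2.0, 0.3, 6.8]
finger_gap: 50.3
finger_force: 12.0
```

apply_moves(
  moves=[
    [[0,0,-0.02],[0,0,0],0.8],
    [[0,0,-0.05],[0,0,0],0.8],
    [[0,0,-0.1],[0,0,0],0.8],
    [[0,0,-0.16],[0,0,0],0.8],
    [[0,0,-0.25],[0,0,0],0.8],
    [[0,0,-0.35],[0,0,0],0.8],
    [[0,0,-0.46],[0,0,0],0.8],
    [[0,0,-0.57],[0,0,0],0.8],
    [[0,0,-0.66],[0,0,0],0.8],
    [[0,0,-0.7],[0,0,0],0.8],
    [[0,0,-0.7],[0,0,0],0.8],
  ],
  squeeze=20,
)

```text
clock: 5.62
eef_pos: [519.6, 153.8, 209.8]
eef_rot: [3.139, -0.003, 1.031]
wrist_force: [0.2, 1.3, -2.2]
finger_gap: 50.5
finger_force: 20.0
```

```bash
python3 - <<'E'
from fit import *
s=manip.read_state();print(s["wrist_force"],s["finger_gap"])
cv2.imwrite("pics/s1.png",cv2.resize(viewer.camera("side")[120:300,230:430],None,fx=3,fy=3)); 
print(toolmove((509,-20,205),(np.pi,0,1.28)),toolmove((509,-193,205),(np.pi,0,1.51)))
E
```

```text
[ 0.16   1.295 -2.234] 50.51087133382233
(array([-0.616,  0.323,  0.011]), array([ 0.   , -0.   , -0.079])) (array([-1.21 ,  0.678,  0.01 ]), array([ 0.   , -0.   , -0.152]))
```

View pics/s1.png

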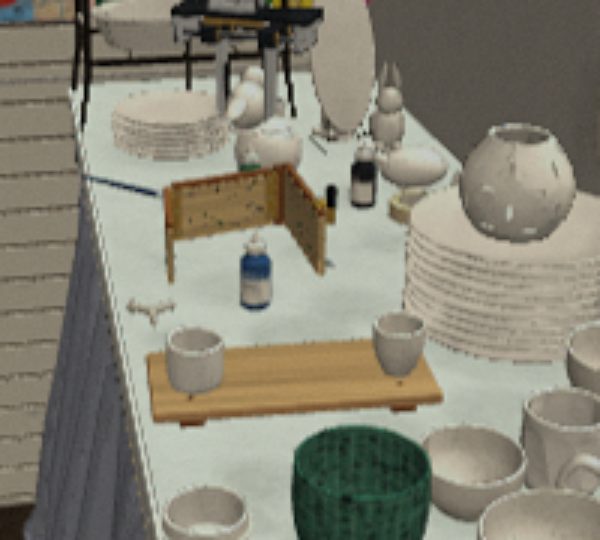

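apply_moves(
  moves=[
    [[-0.03,0.015,0],[0,0,-0.005],0.8],
    [[-0.1,0.05,0],[0,0,-0.015],0.8],
    [[-0.2,0.1,0],[0,0,-0.03],0.8],
    [[-0.32,0.16,0],[0,0,-0.045],0.8],
    [[-0.44,0.22,0],[0,0,-0.06],0.8],
    [[-0.53,0.27,0],[0,0,-0.07],0.8],
    [[-0.59,0.3,0],[0,0,-0.075],0.8],
    [[-0.62,0.32,0],[0,0,-0.08],0.8],
  ],
)

```text
clock: 6.33
eef_pos: [506.9, -22.4, 205.4]
eef_rot: [-3.139, 0.001, 1.281]
wrist_force: [-0.3, 1.3, -1.5]
finger_gap: 50.4
finger_force: 20.0
```

```bash
python3 - <<'E'
from fit import *
b=viewer.camera_info("side")
print(tri((w1,(401.3,203)),(b,(295,235))),tri((w1,(426,57.7)),(b,(363,230))))
print([plane(w1,p,22)[:2] for p in ((366,36),(449,41),(350,218.7),(421.7,223.3))])
print(toolmove((509,-193,205),(np.pi,0,1.51)))
E
```

```text
(array([ 400.894, -196.069,   65.059]), [0.7, 0.7]) (array([ 614.315, -214.326,   70.825]), [0.4, 0.4])
[array([ 654.373, -135.214]), array([ 647.178, -263.507]), array([ 359.72 , -118.087]), array([ 350.775, -247.374])]
(array([-0.652,  0.203,  0.002]), array([-0.001,  0.   , -0.073]))
```

apply_moves(
  moves=[
    [[-0.03,0.01,0],[0,0,-0.005],0.8],
    [[-0.1,0.03,0],[0,0,-0.015],0.8],
    [[-0.2,0.06,0],[0,0,-0.03],0.8],
    [[-0.32,0.1,0],[0,0,-0.045],0.8],
    [[-0.44,0.14,0],[0,0,-0.06],0.8],
    [[-0.54,0.17,0],[0,0,-0.07],0.8],
    [[-0.62,0.19,0],[0,0,-0.073],0.8],
    [[-0.655,0.204,0],[0,0,-0.073],0.8],
    [[-0.655,0.204,0],[0,0,-0.073],0.8],
    [[-0.655,0.204,0],[0,0,-0.073],0.8],
  ],
)

```text
clock: 7.17
eef_pos: [509.9, -191.4, 206.3]
eef_rot: [-3.14, -0.001, 1.511]
wrist_force: [-0.5, -0.2, -0.9]
finger_gap: 50.3
finger_force: 20.0
```

```bash
python3 - <<'E'
from fit import *
s=manip.read_state();print(s["eef_pos"],s["wrist_force"],toolmove((509,-194,57),(np.pi,0,1.51)))
E
```

```text
[ 509.91  -191.363  206.344] [-0.502 -0.242 -0.858] (array([-0.011, -0.002,  0.597]), array([-0.001, -0.   ,  0.   ]))
```

apply_moves(
  moves=[
    [[0,0,0.05],[0,0,0],0.8],
    [[0,0,0.15],[0,0,0],0.8],
    [[0,0,0.26],[0,0,0],0.8],
    [[0,0,0.37],[0,0,0],0.8],
    [[0,0,0.47],[0,0,0],0.8],
    [[0,0,0.54],[0,0,0],0.8],
    [[0,0,0.57],[0,0,0],0.8],
    [[0,0,0.58],[0,0,0],0.8],
    [[0,0,0.58],[0,0,0],0.8],
    [[0,0,0.58],[0,0,0],0.8],
  ],
)

```text
clock: 8.0
eef_pos: [510.8, -191.7, 63.6]
eef_rot: [3.14, 0.001, 1.512]
wrist_force: [0.1, 0.3, -2.3]
finger_gap: 50.4
finger_force: 20.0
```

apply_moves(
  moves=[
    [[0,0,0.008],[0,0,0],0.8],
    [[0,0,0.014],[0,0,0],0.8],
    [[0,0,0.018],[0,0,0],0.8],
    [[0,0,0.022],[0,0,0],0.8],
    [[0,0,0.022],[0,0,0],0.8],
  ],
)

```text
clock: 8.42
eef_pos: [510.1, -192.0, 56.9]
eef_rot: [-3.142, -0.0, 1.511]
wrist_force: [-1.2, -0.2, -1.5]
finger_gap: 50.7
finger_force: 20.0
```

apply_moves(
  moves=[
    [[0,0,0.004],[0,0,0],0.8],
    [[0,0,0.006],[0,0,0],0.8],
    [[0,0,0.008],[0,0,0],0.8],
    [[0,0,0.008],[0,0,0],0.8],
  ],
)

```text
clock: 8.75
eef_pos: [510.2, -192.0, 55.0]
eef_rot: [-3.142, 0.0, 1.511]
wrist_force: [-0.7, 0.2, -1.7]
finger_gap: 50.4
finger_force: 20.0
```

apply_moves(
  moves=[
    [[0,0,0.003],[0,0,0],0.8],
    [[0,0,0.005],[0,0,0],0.8],
    [[0,0,0.005],[0,0,0],0.8],
  ],
)

```text
clock: 9.0
eef_pos: [510.3, -192.1, 54.8]
eef_rot: [3.141, 0.0, 1.512]
wrist_force: [-6.8, 1.4, 13.8]
finger_gap: 50.8
finger_force: 20.0
```

apply_moves(
  moves=[
    [[0,0,-0.003],[0,0,0],0.8],
    [[0,0,-0.003],[0,0,0],0.5],
    [[0,0,-0.003],[0,0,0],0.4],
    [[0,0,-0.003],[0,0,0],0.3],
    [[0,0,-0.003],[0,0,0],0.26],
    [[0,0,-0.003],[0,0,0],0.26],
    [[0,0,-0.003],[0,0,0],0.26],
  ],
  squeeze=6,
)

```text
clock: 9.58
eef_pos: [510.2, -191.9, 54.4]
eef_rot: [-3.142, -0.0, 1.511]
wrist_force: [-0.9, -0.6, 0.1]
finger_gap: 69.4
finger_force: 0.0
```

apply_moves(
  moves=[
    [[0,0,-0.04],[0,0,0],0.26],
    [[0,0,-0.12],[0,0,0],0.26],
    [[0,0,-0.25],[0,0,0],0.26],
    [[0,0,-0.4],[0,0,0],0.26],
    [[0,0,-0.55],[0,0,0],0.4],
    [[0,0,-0.7],[0,0,0],0.6],
    [[0,0,-0.7],[0,0,0],0.9],
    [[0,0,-0.7],[0,0,0],1.0],
  ],
)

```text
clock: 10.25
eef_pos: [510.7, -192.2, 232.0]
eef_rot: [3.137, 0.002, 1.511]
wrist_force: [-0.3, 0.6, -0.8]
finger_gap: 46.4
finger_force: 0.0
```

```bash
python3 - <<'E'
from fit import *
g=geo(v); print(manip.read_state()["eef_pos"])
a=cv2.resize(viewer.camera("side")[130:310,240:440],(600,540))
cv2.imwrite("pics/s2.png",a)
for r in (0,):
  for s in (60,100,125):
    print(s,g["F"]+s*g["f"]+10*g["m"])
for ph in (1.88,1.4,1,.6,.3,0):
    gg=geo([*v[:4],ph,*v[5:]]); print(ph, gg["F"]+110*gg["f"]+10*gg["m"],gg["m"],gg["F"]+122*gg["f"]+5.5*gg["m"])
E
```

```text
[ 510.657 -192.154  231.985]
60 [414.774 154.248]
100 [411.898 114.352]
125 [410.101  89.417]
1.88 [411.556 104.317] [-0.998  0.068] [415.224  92.037]
1.4 [463.895 108.556] [-0.917 -0.4  ] [472.819  99.358]
1 [501.963 130.395] [-0.688 -0.725] [513.765 125.398]
0.6 [528.522 165.334] [-0.352 -0.936] [541.338 165.327]
0.3 [538.277 196.872] [-0.059 -0.998] [550.522 200.652]
0 [538.276 229.883] [ 0.238 -0.971] [548.857 237.114]
```

View pics/s2.png

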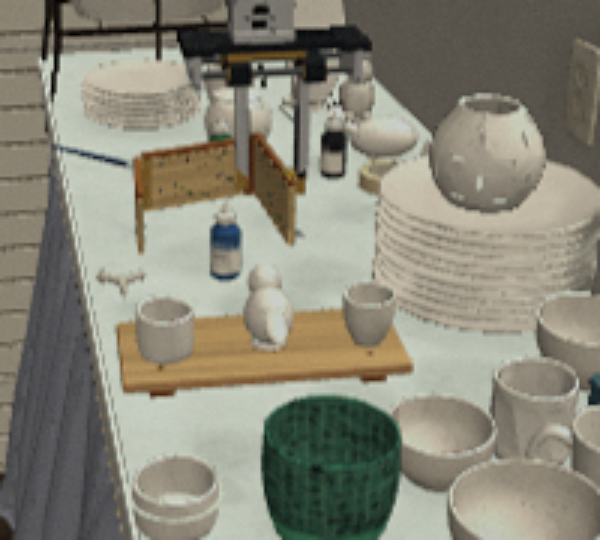

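```bash
python3 - <<'E'
from fit import *
g=geo(v); X=g["F"]+95*g["f"]+33*g["m"]; print(X,plane(w2,(388,207),10))
print(toolmove((*((X+[510.6,-192.1])/2),200),(np.pi,0,1.503)), toolmove((*X,200),(np.pi,0,1.503)))
E
```

```text
[389.317 120.993] [378.48    2.253  10.   ]
(array([ 0.61 , -0.277,  0.119]), array([0.   , 0.   , 0.003])) (array([ 1.221, -0.556,  0.119]), array([0.   , 0.   , 0.003]))
```

apply_moves(
  moves=[
    [[0.15,-0.07,0],[0,0,0],1],
    [[0.3,-0.14,0],[0,0,0],1],
    [[0.45,-0.2,0],[0,0,0],1],
    [[0.6,-0.27,0.05],[0,0,0],1],
    [[0.75,-0.35,0.1],[0,0,0],1],
    [[0.9,-0.42,0.12],[0,0,0],1],
    [[1.0,-0.5,0.12],[0,0,0],1],
    [[1.0,-0.556,0.12],[0,0,0],1],
    [[1.0,-0.556,0.12],[0,0,0],1],
  ],
)

```text
clock: 11.05
eef_pos: [383.8, 67.0, 198.3]
eef_rot: [-3.139, 0.0, 1.515]
wrist_force: [0.4, -0.7, -0.7]
finger_gap: 0.6
finger_force: 0.0
```

```bash
python3 - <<'E'
from fit import *
g=geo(v); X=g["F"]+95*g["f"]+33*g["m"]
print(toolmove((*X,50),(np.pi,0,1.503)))
E
```

```text
(array([0.217, 0.011, 0.593]), array([-0.001,  0.   ,  0.004]))
```

apply_moves(
  moves=[
    [[0.15,0.011,0.05],[0,0,0.004],1],
    [[0.217,0.011,0.15],[0,0,0.004],1],
    [[0.217,0.011,0.3],[0,0,0.004],1],
    [[0.217,0.011,0.45],[0,0,0.004],1],
    [[0.217,0.011,0.55],[0,0,0.004],1],
    [[0.217,0.011,0.593],[0,0,0.004],1],
    [[0.217,0.011,0.593],[0,0,0.004],1],
  ],
)

```text
clock: 11.63
eef_pos: [390.9, 118.9, 48.2]
eef_rot: [-3.136, 0.002, 1.498]
wrist_force: [-0.3, -0.5, 0.2]
finger_gap: 0.8
finger_force: 0.0
```

```bash
cat > arc.py <<'E'
from fit import *
import sys
def arc(phs,r=95,off=22.5,z=50,th=None):
    s=manip.read_state(); print(s["eef_pos"],s["eef_rot"])
    for ph in phs:
        g=geo([*v[:3],v[3] if th is None else th,ph,*v[5:]]); X=g["F"]+r*g["f"]+off*g["m"]
        psi=np.arctan2(-g["m"][0],g["m"][1])
        a,b=toolmove((*X,z),(np.pi,0,psi),s); print(round(ph,2),a,b,X.round(1),round(psi,3))
E
python3 -c "
from arc import *
arc([1.85,1.75,1.65,1.55,1.45,1.35,1.25,1.15,1.05,.95,.85,.75])"
```

```text
[390.895 118.878  48.167] [-3.136  0.002  1.498]
1.85 [ 0.005  0.048 -0.008] [-0.002  0.001 -0.011] [402.9 119.3] 1.532
1.75 [-0.001  0.086 -0.008] [-0.002  0.    -0.043] [412.4 117.2] 1.632
1.65 [-0.002  0.125 -0.008] [-0.002  0.    -0.075] [422.1 116. ] 1.732
1.55 [-0.     0.164 -0.008] [-0.002  0.    -0.106] [431.9 115.8] 1.832
1.45 [ 0.005  0.203 -0.009] [-0.002  0.    -0.138] [441.6 116.6] 1.932
1.35 [ 0.015  0.241 -0.009] [-0.002  0.    -0.17 ] [451.2 118.3] 2.032
1.25 [ 0.029  0.277 -0.009] [-0.002 -0.    -0.202] [460.6 121. ] 2.132
1.15 [ 0.046  0.312 -0.009] [-0.002 -0.    -0.234] [469.7 124.6] 2.232
1.05 [ 0.066  0.346 -0.009] [-0.002 -0.    -0.266] [478.3 129.1] 2.332
0.95 [ 0.09   0.377 -0.01 ] [-0.002 -0.    -0.297] [486.5 134.4] 2.432
0.85 [ 0.117  0.405 -0.01 ] [-0.002 -0.001 -0.329] [494.1 140.6] 2.532
0.75 [ 0.146  0.431 -0.01 ] [-0.002 -0.001 -0.361] [501.  147.4] 2.632
```

apply_moves(
  moves=[
    [[0.0,0.05,0],[0,0,-0.011],1],
    [[0.0,0.09,0],[0,0,-0.043],1],
    [[0.0,0.13,0],[0,0,-0.075],1],
    [[0.0,0.168,0],[0,0,-0.106],1],
    [[0.005,0.207,0],[0,0,-0.138],1],
    [[0.013,0.245,0],[0,0,-0.17],1],
    [[0.025,0.282,0],[0,0,-0.202],1],
    [[0.04,0.317,0],[0,0,-0.234],1],
    [[0.06,0.35,0],[0,0,-0.266],1],
    [[0.085,0.38,0],[0,0,-0.297],1],
    [[0.112,0.41,0],[0,0,-0.329],1],
    [[0.14,0.435,0],[0,0,-0.361],1],
  ],
)

```text
clock: 12.63
eef_pos: [504.3, 146.5, 51.8]
eef_rot: [3.141, 0.0, 2.637]
wrist_force: [0.0, -1.1, -0.0]
finger_gap: 0.2
finger_force: 0.3
```

```bash
python3 -c "
from arc import *
arc([.75,.65,.55,.45,.35,.25,.18,.12,.07,.03,0])
cv2.imwrite('pics/w3.png',viewer.camera('wrist'))"
```

```text
[504.286 146.547  51.755] [3.141 0.    2.637]
0.75 [ 0.013 -0.003  0.007] [0.    0.    0.002] [501.  147.4] 2.632
0.65 [0.006 0.035 0.007] [ 0.    0.   -0.03] [507.3 154.9] 2.732
0.55 [0.002 0.074 0.007] [ 0.     0.    -0.062] [512.7 163. ] 2.832
0.45 [0.003 0.113 0.007] [ 0.     0.    -0.094] [517.3 171.6] 2.932
0.35 [0.007 0.152 0.007] [ 0.     0.    -0.126] [521.  180.6] 3.032
0.25 [0.015 0.19  0.007] [ 0.     0.    -0.158] [523.8 190. ] 3.132
0.18 [0.024 0.216 0.007] [ 0.    0.   -0.18] [525.3 196.7] -3.081
0.12 [0.032 0.238 0.007] [ 0.     0.    -0.199] [526.1 202.5] -3.021
0.07 [0.04  0.256 0.007] [ 0.     0.    -0.215] [526.5 207.3] -2.971
0.03 [0.047 0.27  0.007] [ 0.     0.    -0.228] [526.7 211.2] -2.931
0 [0.052 0.28  0.007] [ 0.     0.    -0.237] [526.7 214.2] -2.901
```

apply_moves(
  moves=[
    [[0.006,0.035,0.006],[0,0,-0.03],1],
    [[0.002,0.074,0.006],[0,0,-0.062],1],
    [[0.003,0.113,0.006],[0,0,-0.094],1],
    [[0.007,0.152,0.006],[0,0,-0.126],1],
    [[0.015,0.19,0.006],[0,0,-0.158],1],
    [[0.024,0.216,0.006],[0,0,-0.18],1],
    [[0.032,0.238,0.006],[0,0,-0.199],1],
    [[0.04,0.256,0.006],[0,0,-0.215],1],
    [[0.047,0.27,0.006],[0,0,-0.228],1],
    [[0.047,0.27,0.006],[0,0,-0.228],1],
  ],
)

```text
clock: 13.52
eef_pos: [526.1, 211.6, 50.1]
eef_rot: [3.142, 0.0, -2.934]
wrist_force: [0.7, 0.2, 0.9]
finger_gap: 0.5
finger_force: 0.0
```

```bash
python3 -c "
from arc import *
arc([.03,0,-.03])"
```

```text
[526.126 211.558  50.125] [ 3.142  0.    -2.934]
0.03 [-0.002 -0.002  0.001] [ 0.     0.    -0.001] [526.7 211.2] -2.931
0 [-0.004  0.01   0.001] [ 0.     0.    -0.011] [526.7 214.2] -2.901
-0.03 [-0.006  0.021  0.001] [ 0.    0.   -0.02] [526.6 217.1] -2.871
```

apply_moves(
  moves=[
    [[-0.002,0.005,0],[0,0,-0.006],1],
    [[-0.004,0.01,0],[0,0,-0.011],1],
    [[-0.004,0.01,0],[0,0,-0.011],1],
  ],
)

```text
clock: 13.77
eef_pos: [526.4, 214.1, 49.8]
eef_rot: [-3.142, 0.0, -2.9]
wrist_force: [0.1, -0.8, -0.2]
finger_gap: 0.5
finger_force: 0.1
```

apply_moves(
  moves=[
    [[0,0.004,0],[0,0,0],1],
    [[0,0.008,0],[0,0,0],1],
    [[0,0.008,0],[0,0,0],1],
  ],
)

```text
clock: 14.02
eef_pos: [525.8, 216.3, 49.7]
eef_rot: [-3.142, 0.0, -2.9]
wrist_force: [0.6, 0.5, 0.2]
finger_gap: 0.5
finger_force: 0.1
```

```bash
python3 -c "
from arc import *
arc([0],off=0,z=130);arc([0],off=0,z=68)"
```

```text
[525.756 216.284  49.748] [-3.142  0.    -2.9  ]
0 [-0.002  0.081 -0.321] [-0.  0.  0.] [521.3 236. ] -2.901
[525.756 216.284  49.748] [-3.142  0.    -2.9  ]
0 [-0.002  0.081 -0.073] [-0.  0.  0.] [521.3 236. ] -2.901
```

apply_moves(
  moves=[
    [[0,-0.02,0],[0,0,0],1],
    [[0,-0.02,-0.1],[0,0,0],1],
    [[0,-0.02,-0.25],[0,0,0],0.5],
    [[0,0.03,-0.34],[0,0,0],0.2],
    [[0,0.081,-0.34],[0,0,0],0.2],
    [[0,0.081,-0.34],[0,0,0],0.2],
    [[0,0.081,-0.34],[0,0,0],0.2],
    [[0,0.081,-0.25],[0,0,0],0.2],
    [[0,0.081,-0.15],[0,0,0],0.2],
    [[0,0.081,-0.073],[0,0,0],0.2],
    [[0,0.081,-0.073],[0,0,0],0.2],
  ],
)

```text
clock: 14.93
eef_pos: [518.6, 234.3, 62.8]
eef_rot: [-3.141, -0.008, -2.9]
wrist_force: [-1.5, 0.1, -1.2]
finger_gap: 57.1
finger_force: 0.0
```

apply_moves(
  moves=[
    [[0,0,0],[0,0,0],0.5],
    [[0,0,0],[0,0,0],0.6],
    [[0,0,0],[0,0,0],0.7],
    [[0,0,0],[0,0,0],0.8],
    [[0,0,0],[0,0,0],0.9],
    [[0,0,0],[0,0,0],0.9],
    [[0,0,0],[0,0,0],0.9],
    [[0,0,0],[0,0,0],0.9],
  ],
  squeeze=10,
)

```text
clock: 15.6
eef_pos: [520.9, 236.3, 68.5]
eef_rot: [3.141, 0.0, -2.899]
wrist_force: [-3.8, 4.0, 6.0]
finger_gap: 20.0
finger_force: 10.1
```

```bash
cat > warc.py <<'E'
from fit import *
def warc(ths,r=125,off=22.5,z=55):
    s=manip.read_state(); print(s["eef_pos"],s["eef_rot"])
    for th in ths:
        g=geo([*v[:3],th,0,*v[5:]]); X=g["H"]+r*g["d"]-off*g["n"]; psi=np.arctan2(g["n"][0],-g["n"][1])
        a,b=toolmove((*X,z),(np.pi,0,psi),s); print(round(th,2),a,b,X.round(1),round(psi,3))
E
python3 -c "
from warc import *
warc([v[3]],off=45,z=150);warc([v[3]],off=45)"
```

```text
[520.855 236.307  68.463] [ 3.141  0.    -2.899]
1.37 [ 0.262  0.179 -0.326] [-0.     0.    -0.999] [446.5 264. ] 0.241
[520.855 236.307  68.463] [ 3.141  0.    -2.899]
1.37 [0.262 0.179 0.054] [-0.     0.    -0.999] [446.5 264. ] 0.241
```

apply_moves(
  moves=[
    [[0,0,0],[0,0,0],0.6],
    [[0,0,0],[0,0,0],0.4],
    [[0,0,0],[0,0,0],0.4],
    [[0,0,0],[0,0,0],0.4],
    [[0,0,-0.08],[0,0,0],0.4],
    [[0,0,-0.2],[0,0,0],0.4],
    [[0,0,-0.33],[0,0,0],0.4],
    [[0,0,-0.33],[0,0,0.2],0.5],
  ],
)

```text
clock: 16.27
eef_pos: [523.0, 236.5, 156.5]
eef_rot: [3.14, 0.008, -3.022]
wrist_force: [0.2, 0.2, 1.1]
finger_gap: 52.3
finger_force: 0.0
```

```bash
python3 -c "
from warc import *
warc([v[3]],off=45,z=150)"
```

```text
[522.96 236.54 156.51] [ 3.14   0.008 -3.022]
1.37 [0.291 0.145 0.024] [ 0.004 -0.001  0.962] [446.5 264. ] 0.241
```

apply_moves(
  moves=[
    [[0.07,0.04,0],[0,0,0.5],0.8],
    [[0.15,0.08,0],[0,0,0.5],1],
    [[0.22,0.11,0.01],[0,0,0.5],1],
    [[0.291,0.145,0.024],[0,0,0.5],1],
    [[0.291,0.145,0.024],[0,0,0.5],1],
    [[0.291,0.145,0.024],[0,0,0.5],1],
    [[0.291,0.145,0.024],[0,0,0.5],1],
    [[0.291,0.145,0.024],[0,0,0.5],1],
    [[0.291,0.145,0.024],[0,0,0.5],1],
    [[0.291,0.145,0.024],[0,0,0.5],1],
    [[0.291,0.145,0.024],[0,0,0.5],1],
    [[0.291,0.145,0.024],[0,0,0.5],1],
  ],
)

```text
clock: 17.27
eef_pos: [444.5, 263.2, 144.4]
eef_rot: [-3.142, 0.0, 1.753]
wrist_force: [-0.4, 0.5, -0.1]
finger_gap: 0.9
finger_force: 0.0
```

```bash
python3 -c "
from warc import *
warc([v[3]],off=45,z=150)"
```

```text
[444.465 263.235 144.392] [-3.142  0.     1.753]
1.37 [ 0.002  0.009 -0.022] [0.    0.    0.481] [446.5 264. ] 0.241
```

apply_moves(
  moves=[
    [[0,0.009,0],[0,0,0.481],1],
    [[0,0.009,0],[0,0,0.481],1],
    [[0,0.009,0],[0,0,0.481],1],
    [[0,0.009,0],[0,0,0.481],1],
    [[0,0.009,0],[0,0,0.481],1],
    [[0,0.009,0],[0,0,0.481],1],
    [[0,0.009,0],[0,0,0.481],1],
    [[0,0.009,0],[0,0,0.481],1],
    [[0,0.009,0.06],[0,0,0.481],1],
    [[0,0.009,0.15],[0,0,0.481],1],
    [[0,0.009,0.26],[0,0,0.481],1],
    [[0,0.009,0.35],[0,0,0.481],1],
  ],
)

```text
clock: 18.27
eef_pos: [446.4, 263.5, 55.5]
eef_rot: [3.141, 0.0, 0.253]
wrist_force: [0.1, 0.4, -0.7]
finger_gap: 0.3
finger_force: 0.0
```

```bash
python3 -c "
from warc import *
cv2.imwrite('pics/sc2.png',viewer.camera('scene'))
warc([1.37,1.33,1.25,1.15,1.05,.95,.85,.75,.65,.55,.45,.35])"
```

```text
[444.622 262.604  51.624] [3.14  0.006 0.243]
1.37 [ 0.008  0.088 -0.013] [ 0.     0.002 -0.   ] [451.9 241.8] 0.243
1.33 [ 0.005  0.108 -0.013] [ 0.     0.002 -0.013] [452.3 236.8] 0.283
1.25 [ 0.001  0.148 -0.013] [ 0.     0.002 -0.038] [453.8 226.7] 0.363
1.15 [ 0.001  0.199 -0.013] [ 0.     0.002 -0.07 ] [456.7 214.4] 0.463
1.05 [ 0.005  0.249 -0.013] [ 0.     0.002 -0.102] [460.9 202.4] 0.563
0.95 [ 0.015  0.299 -0.013] [ 0.     0.002 -0.134] [466.3 190.9] 0.663
0.85 [ 0.03   0.348 -0.013] [-0.     0.002 -0.166] [472.7 179.9] 0.763
0.75 [ 0.049  0.395 -0.013] [-0.     0.002 -0.198] [480.3 169.7] 0.863
0.65 [ 0.073  0.44  -0.013] [-0.     0.002 -0.229] [488.8 160.3] 0.963
0.55 [ 0.102  0.482 -0.013] [-0.     0.002 -0.261] [498.2 151.8] 1.063
0.45 [ 0.134  0.521 -0.014] [-0.     0.002 -0.293] [508.4 144.2] 1.163
0.35 [ 0.17   0.557 -0.014] [-0.001  0.002 -0.325] [519.3 137.8] 1.263
```

apply_moves(
  moves=[
    [[0.0,0.084,0],[0,0,0],1],
    [[0,0.104,0],[0,0,-0.013],1],
    [[-0.004,0.144,0],[0,0,-0.038],1],
    [[-0.004,0.195,0],[0,0,-0.07],1],
    [[0.0,0.245,0],[0,0,-0.102],1],
    [[0.01,0.295,0],[0,0,-0.134],1],
    [[0.025,0.344,0],[0,0,-0.166],1],
    [[0.043,0.391,0],[0,0,-0.198],1],
    [[0.067,0.436,0],[0,0,-0.229],1],
    [[0.096,0.478,0],[0,0,-0.261],1],
    [[0.128,0.517,0],[0,0,-0.293],1],
    [[0.164,0.553,0],[0,0,-0.325],1],
  ],
)

```text
clock: 19.32
eef_pos: [522.0, 140.1, 57.7]
eef_rot: [-3.141, 0.0, 1.288]
wrist_force: [-1.9, 1.3, 1.0]
finger_gap: 0.3
finger_force: 0.9
```

```bash
python3 -c "
from warc import *
warc([.35,.25,.17,.12,.08,.05,.02,0,-.03])"
```

```text
[522.006 140.112  57.678] [-3.141  0.     1.288]
0.35 [-0.012 -0.008  0.011] [-0.     0.     0.008] [519.3 137.8] 1.263
0.25 [-0.02   0.043  0.011] [-0.     0.    -0.024] [530.8 132.4] 1.363
0.17 [-0.022  0.083  0.011] [-0.     0.    -0.049] [540.4 129. ] 1.443
0.12 [-0.022  0.108  0.011] [-0.     0.    -0.065] [546.5 127.2] 1.493
0.08 [-0.021  0.129  0.011] [-0.     0.    -0.078] [551.4 126. ] 1.533
0.05 [-0.02   0.144  0.011] [-0.     0.    -0.088] [555.2 125.3] 1.563
0.02 [-0.018  0.159  0.011] [-0.     0.    -0.097] [558.9 124.6] 1.593
0 [-0.017  0.169  0.011] [-0.     0.    -0.103] [561.4 124.2] 1.613
-0.03 [-0.015  0.184  0.011] [-0.     0.    -0.113] [565.2 123.8] 1.643
```

apply_moves(
  moves=[
    [[-0.012,0.043,0.005],[0,0,-0.024],1],
    [[-0.018,0.083,0.01],[0,0,-0.049],1],
    [[-0.02,0.108,0.01],[0,0,-0.065],1],
    [[-0.02,0.129,0.01],[0,0,-0.078],1],
    [[-0.02,0.144,0.01],[0,0,-0.088],1],
    [[-0.02,0.15,0.01],[0,0,-0.097],1],
    [[-0.02,0.156,0.01],[0,0,-0.103],1],
    [[-0.02,0.156,0.01],[0,0,-0.103],1],
  ],
)

```text
clock: 19.98
eef_pos: [557.9, 124.6, 55.0]
eef_rot: [3.141, -0.0, 1.606]
wrist_force: [-0.0, 0.0, -0.1]
finger_gap: 0.2
finger_force: 0.0
```

apply_moves(
  moves=[
    [[0,0.004,0],[0,0,0],1],
    [[0,0.008,0],[0,0,0],1],
    [[0,0.012,0],[0,0,0],1],
    [[0,0.012,0],[0,0,0],1],
  ],
)

```text
clock: 20.32
eef_pos: [560.7, 124.8, 54.6]
eef_rot: [3.142, -0.0, 1.603]
wrist_force: [0.4, 0.0, -0.1]
finger_gap: 0.4
finger_force: 0.3
```

apply_moves(
  moves=[
    [[0,0.005,0],[0,0,0],1],
    [[0,0.01,0],[0,0,0],1],
    [[0,0.014,0],[0,0,0],1],
    [[0,0.014,0],[0,0,0],1],
  ],
)

```text
clock: 20.65
eef_pos: [561.0, 124.7, 54.4]
eef_rot: [-3.133, 0.001, 1.604]
wrist_force: [-30.7, -4.7, 20.0]
finger_gap: 0.5
finger_force: 15.8
```

apply_moves(
  moves=[
    [[0,-0.03,0],[0,0,0],1],
    [[0,-0.1,0],[0,0,0],1],
    [[0,-0.1,-0.1],[0,0,0],1],
    [[0,-0.1,-0.25],[0,0,0],0.8],
    [[0,-0.1,-0.4],[0,0,0],0.5],
    [[0,-0.1,-0.45],[0,0,0],0.5],
    [[0,-0.1,-0.45],[0,0,0],0.5],
  ],
)

```text
clock: 21.23
eef_pos: [540.6, 124.4, 170.8]
eef_rot: [3.135, -0.001, 1.604]
wrist_force: [-0.5, -0.5, -0.0]
finger_gap: 23.4
finger_force: 0.0
```

```bash
cat > cat.py <<'E'
from fit import *
def c(cas,z=118,psi0=1.6,rad=1.0):
    s=manip.read_state(); print(s["eef_pos"],s["eef_rot"])
    for ca in cas:
        g=geo([*v[:5],ca,*v[6:]]); a,b=toolmove((*g["k"],z),(np.pi,0,psi0-(v[5]-ca)),s); print(round(ca,2),a,b,g["k"].round(1))
E
python3 -c "
from cat import *
cv2.imwrite('pics/sc3.png',viewer.camera('scene')); cv2.imwrite('pics/sd3.png',viewer.camera('side'))
cv2.imwrite('pics/w4.png',viewer.camera('wrist')); import pickle; pickle.dump(viewer.camera_info('wrist'),open('w4.pkl','wb'))
c([v[5]],165);c([v[5]])"
```

```text
[538.638 124.009 165.708] [-3.14   0.     1.603]
1.77 [-0.217  0.287  0.003] [-0.001  0.     0.001] [612.  72.]
[538.638 124.009 165.708] [-3.14   0.     1.603]
1.77 [-0.217  0.287  0.191] [-0.001  0.     0.001] [612.  72.]
```

apply_moves(
  moves=[
    [[-0.07,0.1,0],[0,0,0],0.5],
    [[-0.15,0.2,0],[0,0,0],0.5],
    [[-0.217,0.287,0],[0,0,0],0.5],
    [[-0.217,0.287,0],[0,0,0],0.5],
    [[-0.217,0.287,0.06],[0,0,0],0.5],
    [[-0.217,0.287,0.13],[0,0,0],0.5],
    [[-0.217,0.287,0.185],[0,0,0],0.5],
    [[-0.217,0.287,0.185],[0,0,0],0.5],
    [[-0.217,0.287,0.185],[0,0,0],0.7],
    [[-0.217,0.287,0.185],[0,0,0],0.8],
    [[-0.217,0.287,0.185],[0,0,0],0.9],
    [[-0.217,0.287,0.185],[0,0,0],0.9],
  ],
  squeeze=6,
)

```text
clock: 22.38
eef_pos: [612.8, 72.3, 121.5]
eef_rot: [3.14, -0.0, 1.604]
wrist_force: [0.0, 0.2, 0.3]
finger_gap: 23.6
finger_force: 0.0
```

```bash
python3 -c "
from cat import *
print(manip.read_state()['finger_gap'])
c([v[5],1.65,1.5,1.35,1.2,1.05,.9,.75,.6,.45,.3,.15,0,-.05])"
```

```text
23.618800665051136
[612.812  72.274 121.462] [ 3.14  -0.     1.604]
1.77 [-0.001 -0.003  0.014] [ 0.    -0.     0.001] [612.  72.]
1.65 [-0.003 -0.019  0.014] [ 0.    -0.     0.038] [608.   71.3]
1.5 [-0.004 -0.04   0.014] [ 0.    -0.     0.086] [602.8  71. ]
1.35 [-0.001 -0.061  0.014] [ 0.    -0.     0.134] [597.5  71.6]
1.2 [ 0.005 -0.081  0.014] [ 0.    -0.     0.182] [592.5  72.9]
1.05 [ 0.014 -0.1    0.014] [ 0.   -0.    0.23] [587.6  74.9]
0.9 [ 0.026 -0.118  0.014] [ 0.    -0.     0.277] [583.2  77.7]
0.75 [ 0.04  -0.133  0.014] [ 0.    -0.     0.325] [579.2  81.1]
0.6 [ 0.056 -0.147  0.014] [ 0.    -0.     0.373] [575.7  85.1]
0.45 [ 0.074 -0.157  0.014] [ 0.   -0.    0.42] [572.9  89.5]
0.3 [ 0.093 -0.165  0.014] [ 0.    -0.     0.468] [570.8  94.3]
0.15 [ 0.114 -0.17   0.014] [ 0.    -0.     0.516] [569.4  99.3]
0 [ 0.135 -0.172  0.014] [ 0.    -0.     0.564] [568.8 104.5]
-0.05 [ 0.142 -0.172  0.014] [ 0.   -0.    0.58] [568.8 106.3]
```

apply_moves(
  moves=[
    [[0,0,0.01],[0,0,0],0.9],
    [[0,0,0.01],[0,0,0],0.9],
    [[0,0,0.01],[0,0,0],0.9],
    [[0,0,0.01],[0,0,0],0.9],
  ],
  squeeze=6,
)

```text
clock: 22.72
eef_pos: [612.6, 72.2, 118.3]
eef_rot: [3.141, -0.0, 1.603]
wrist_force: [-0.8, 0.7, 0.4]
finger_gap: 13.5
finger_force: 6.0
```

apply_moves(
  moves=[
    [[-0.002,-0.016,0],[0,0,0.038],0.9],
    [[-0.003,-0.03,0],[0,0,0.07],0.9],
    [[-0.003,-0.044,0],[0,0,0.102],0.9],
    [[-0.001,-0.058,0],[0,0,0.134],0.9],
    [[0.003,-0.072,0],[0,0,0.166],0.9],
    [[0.008,-0.085,0],[0,0,0.198],0.9],
    [[0.014,-0.098,0],[0,0,0.23],0.9],
    [[0.022,-0.11,0],[0,0,0.262],0.9],
    [[0.031,-0.12,0],[0,0,0.293],0.9],
    [[0.041,-0.131,0],[0,0,0.325],0.9],
    [[0.051,-0.14,0],[0,0,0.357],0.9],
    [[0.057,-0.145,0],[0,0,0.373],0.9],
  ],
)

```text
clock: 23.72
eef_pos: [575.2, 84.4, 118.2]
eef_rot: [3.141, 0.002, 0.426]
wrist_force: [-5.5, -7.2, 2.4]
finger_gap: 13.8
finger_force: 6.0
```

```bash
python3 -c "
from cat import *
c([.6,.5,.4,.3,.2,.1,0,-.05,-.1])"
```

```text
[575.154  84.371 118.237] [3.141 0.002 0.426]
0.6 [ 0.003 -0.002  0.001] [ 0.     0.001 -0.002] [575.7  85.1]
0.5 [ 0.001 -0.015  0.001] [0.    0.001 0.03 ] [573.8  88. ]
0.4 [-0.    -0.029  0.001] [0.    0.001 0.061] [572.1  91. ]
0.3 [ 0.    -0.043  0.001] [0.    0.001 0.093] [570.8  94.3]
0.2 [ 0.002 -0.057  0.001] [0.    0.001 0.125] [569.8  97.6]
0.1 [ 0.005 -0.071  0.001] [0.    0.001 0.157] [569.1 101.1]
0 [ 0.01  -0.084  0.001] [0.001 0.001 0.189] [568.8 104.5]
-0.05 [ 0.013 -0.09   0.001] [0.001 0.001 0.205] [568.8 106.3]
-0.1 [ 0.016 -0.097  0.001] [0.001 0.001 0.221] [568.8 108. ]
```

apply_moves(
  moves=[
    [[-0.002,-0.015,0],[0,0,0.03],0.9],
    [[-0.003,-0.029,0],[0,0,0.061],0.9],
    [[-0.003,-0.043,0],[0,0,0.093],0.9],
    [[-0.001,-0.057,0],[0,0,0.125],0.9],
    [[0.002,-0.071,0],[0,0,0.157],0.9],
    [[0.006,-0.081,0],[0,0,0.185],0.9],
    [[0.006,-0.085,0],[0,0,0.189],0.9],
    [[0.006,-0.085,0],[0,0,0.189],0.9],
  ],
)

```text
clock: 24.38
eef_pos: [567.5, 105.1, 117.9]
eef_rot: [3.141, 0.002, -0.163]
wrist_force: [-5.3, -0.7, 2.1]
finger_gap: 13.8
finger_force: 6.0
```

apply_moves(
  moves=[
    [[0,-0.004,0],[0,0,0],0.9],
    [[0,-0.008,0],[0,0,0],0.9],
    [[0,-0.008,0],[0,0,0],0.9],
  ],
)

```text
clock: 24.63
eef_pos: [567.8, 107.0, 117.9]
eef_rot: [3.141, 0.003, -0.162]
wrist_force: [-5.8, -0.1, 1.2]
finger_gap: 13.8
finger_force: 6.0
```

apply_moves(
  moves=[
    [[0,-0.004,0],[0,0,0],0.9],
    [[0,-0.008,0],[0,0,0],0.9],
    [[0,-0.008,0],[0,0,0],0.9],
  ],
)

```text
clock: 24.88
eef_pos: [568.0, 108.3, 117.9]
eef_rot: [3.139, 0.003, -0.162]
wrist_force: [-8.2, -6.5, 2.6]
finger_gap: 13.8
finger_force: 6.0
```

apply_moves(
  moves=[
    [[0,0,0],[0,0,0],0.75],
    [[0,0,0],[0,0,0],0.7],
    [[0,0,0],[0,0,0],0.7],
    [[0,0,0],[0,0,0],0.6],
    [[0,0,-0.08],[0,0,0],0.6],
    [[0,0,-0.2],[0,0,0],0.6],
    [[0,0,-0.36],[0,0,0],0.6],
    [[-0.15,0,-0.5],[0,0,0],0.6],
    [[-0.3,0,-0.65],[0,0,0],0.6],
    [[-0.45,0,-0.8],[0,0,0],0.6],
    [[-0.5,0.0,-0.8],[0,0,0],0.6],
    [[-0.5,0.0,-0.8],[0,0,0],0.6],
  ],
)

```text
clock: 25.88
eef_pos: [443.1, 130.3, 323.8]
eef_rot: [-3.138, -0.008, -0.161]
wrist_force: [0.9, -0.7, 1.6]
finger_gap: 37.6
finger_force: 0.0
```

```bash
python3 -c "
from fit import *
s=manip.read_state(); print(s['eef_pos'],s['finger_gap'],s['wrist_force'])
i=viewer.camera_info('wrist'); w=viewer.camera('wrist'); sd=viewer.camera('side')
print([proj(i,(*geo(v)[k],90)) for k in ('c','H')])
p=np.array(proj(i,(570,160,90))).astype(int); x0=max(0,min(p[0]-130,380)); y0=max(0,min(p[1]-75,250)); print(x0,y0)
a=cv2.resize(w[y0:y0+150,x0:x0+260],(780,450),interpolation=2)
b=cv2.resize(sd[160:280,260:420],(200,150)); o=np.zeros((600,800,3),np.uint8); o[:450,:780]=a; o[450:,:200]=b
o[450:,210:510]=cv2.resize(cv2.imread('pics/w4.png'),(300,150)); o[450:,520:800]=cv2.resize(w,(280,150)); cv2.imwrite('pics/f.png',o)"
```

```text
[443.052 130.275 323.82 ] 37.64324471375591 [ 0.897 -0.677  1.639]
[array([316.625,  49.585]), array([204.368,  92.617])]
147 12
```

View pics/f.png

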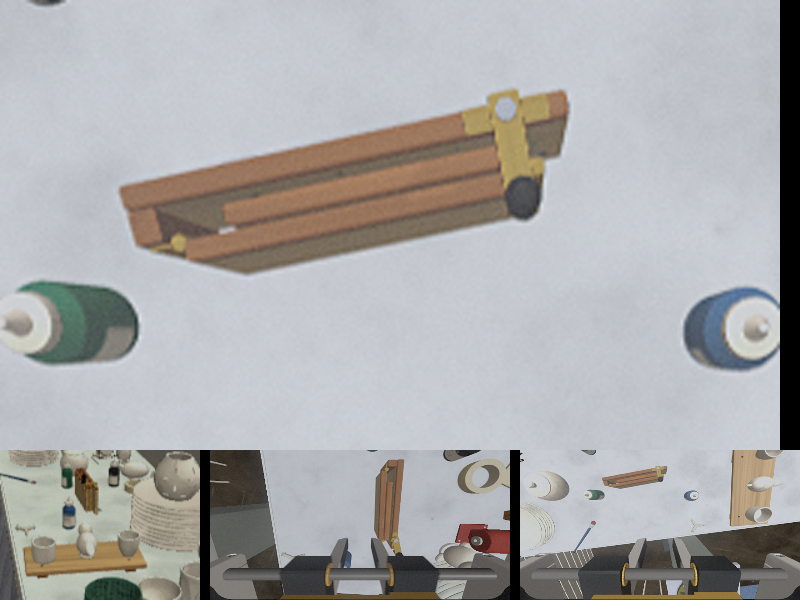

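```bash
python3 -c "
from cell import manip; print(manip.sign_off())"
```

```text
the job is handed in; nothing more can be done
None
```

The job is handed in at about 26 s of the 72 s allowed: the bird stands upright on the ware board between the two pieces, the flap is flat on the wing, both are home against the back panel, and the catch is swung to its stop with its lip across the folded pack.

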